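# Clamp a chromatography column in its fixture

## Task

Lay the steel column in the two vee saddles of the fixture, slide it gently along until the hexagonal collar at its clamp end butts against the outer face of the saddle under the clamp, and then press the clamp's handle down past its dead point until it rests on its stop and the pad holds the column. Set the column down gently, feel for the handle's stop and do not force it (keep clearly under 40 N on the clamp and fixture), and leave the other things on the worktop where they are.

Things in the scene. Friction and masses are not known exactly. Their poses are not given: they have to be found in the camera images.
- column: Loose steel column, 282 mm long, 0.22 kg, lying on the worktop: a rod 9.6 mm thick between two hexagonal collars, each 20 mm long, 16 wide, 19 high, inner shoulder 109 mm from the middle; coloured plugs are the last 12 mm at each end. Origin under the middle, on the surface it lies on; y along the column, z up. May be laid either way round.
- column_mid (a point): Middle of the column on the rod's axis, 10 mm above the column's origin.
- fixture: Fixture bolted to the worktop: aluminium base plate 10 mm thick (x -135 to 45, y -115 to 135 mm), two vee saddles (y -75 to -55 and y 85 to 109), steel toggle clamp over the +y saddle. Origin on the worktop. The rod lies along its y axis at x = 0. Vees are 90 degrees, 29 mm over the lips, lip tops 60 mm up; between the saddles there is free room down to the plate.
- seat (a point): Point 50 mm above the fixture's origin where column_mid lies when seated; axes as the fixture's. Lay the column in with its middle 10 to 20 mm (at most 30) toward +y of this, then slide it toward -y.
- stop_face (a point): Outer face of the saddle under the clamp, at the rod's axis (fixture x 0, y 109, z 50 mm), which the inner shoulder of the column's +y collar must butt against.
- clamp_pin (a point): Pin on which the lever turns (fixture x -116, y 97, z 86 mm), along fixture y. The lever points to fixture -x; its grey plastic handle, 26 mm wide (along y) and 12 thick, reaches from 38 to 100 mm from the pin. Cheek plates reach z 96 mm. The hold-down arm, on the +x side, stands upright while the lever is raised, clear of the saddle, its top about 135 mm over the worktop.
- clamp_lever (a joint): Lever turned from open, rad: near 0 as it stands open, 1.10 on its stop (handle level), growing as the handle goes down; it stays where left while open. With the column in, the pad touches near 0.8; the push then grows (to 6 to 9 N, 80 mm from the pin) until the dead point at 1.05, short of which it may spring back; beyond it the lever drops to its stop, where the force rises steeply.
- clamp_top (a point): Point on the handle side of the clamp, fixture x -196, y 97, z 92 mm: where the handle's upper face would be, 80 mm from the pin, with the lever on its stop and the handle set level. But the handle's serrated joint may be set up to 0.09 rad (7 mm here) higher or lower against the lever, differently each time and not measured: find the stop by feel.
- clamp_pad: Black rubber pad under the end of the hold-down arm, 14 mm across, on a strong preloaded spring. Origin at the middle of its lower face.
- jar: A bystander, to be left alone: small white jar with a red lid, 46 mm wide, 64 mm high. Origin under its middle.
- tape: A bystander, to be left alone: roll of masking tape lying flat, 62 mm wide, 19 mm high. Origin under its middle.
- beaker: A bystander, to be left alone: small empty beaker, 60 mm wide, 70 mm high. Origin under its middle.
- marker: A bystander, to be left alone: marker pen lying flat, 135 mm long, 17 mm thick. Origin under its middle.

How it is judged:
On the way, in this order (a step that is already met when the one before it is completed fails the run):
1. the column lies seated in both saddles, its collar against the saddle under the clamp, while the clamp is still open (y of column_mid in the frame of seat between -0.0025 and 0.0025 m and x of column_mid in the frame of seat between -0.003 and 0.003 m and z of column_mid in the frame of seat between -0.003 and 0.003 m and angle between the y axis of column and the y axis of fixture, either way round below 0.03 rad and value of joint clamp_lever below 0.6 rad), for 0.2 s.
2. the lever is past its dead point and on its stop, the pad pressing on the column (value of joint clamp_lever above 1.08 rad and contact force between clamp_pad and column above 15 N), for 0.2 s.
At the end, for the whole second after the job is handed in: Column at rest in both vees, collar against the saddle under the clamp (middle within 2.5 mm of the seat along the column, 3 mm across and in height, parallel within 0.03 rad); lever on its stop (above 1.08 rad), pad pressing on the column with over 15 N (all of step 2 and y of column_mid in the frame of seat between -0.0025 and 0.0025 m and x of column_mid in the frame of seat between -0.003 and 0.003 m and z of column_mid in the frame of seat between -0.003 and 0.003 m and angle between the y axis of column and the y axis of fixture, either way round below 0.03 rad and linear speed of column below 0.02 m/s); the robot touches nothing.
It fails at once if the gripper pushes on the fixture or its clamp with more than 40 N (contact force between the fingers and fixture above 40 N).
It fails at once if the column is slammed or jammed into a fixture whose clamp is open (more than 40 N) (contact force between column and fixture above 40 N and value of joint clamp_lever below 0.6 rad).
It fails at once if a bystander is moved by more than 30 mm (distance of any of jar, tape, beaker, marker from where it was at the start of the episode above 0.03 m).
It also fails if it takes over 72 s, if anything falls off the work surface, if the arm or the gripper's body presses on something with over 40 N, if the wrist force passes 120 N, or if a joint passes its speed limit or range.

## Robot

A 6-joint arm with a two-finger parallel gripper is mounted at the origin on a cart in front of the work surface, level with it; the furniture and walls round the work are solid. World frame = base frame: x ahead of the robot, y to its left, z up, the work surface at z = 0. Lengths are in m, angles in rad, forces in N, time in s.
With the tool pointing down it reaches from about 0.425 to 0.95 m from the base axis. Payload 3.5 kg.
Tool frame: the origin (TCP) lies at the very end of the fingers, on their centre line; the grasp point (between the pads) lies 19 mm behind it (ctrl.grip_point_offset is the distance from the TCP to the grasp point, in m); z points along the fingers, y is the line along which they close (so a half turn about z gives the same grasp; the last joint's range is limited). The gripper opens to 85 mm and grips with 20 to 120 N. Pads are 22 mm wide; open, the fingers measure 114 mm over their backs; the gripper's body (76 mm by 85 mm) begins 54 mm behind the grasp point. The pads swing forward as they close: fully open they stand 13 mm farther back than shut.
Start: joints at [1.006, 0.286, 1.577, -0, 1.279, -0.15], TCP at [0.272, 0.618, 0.193] pointing down, gripper open.
Joint ranges: [-2.77, 2.77], [-0.9, 2.22], [0.21, 2.48], [-1.53, 4.67], [0.24, 2.81], [-2.84, 2.84]. Speed limits (rad/s): [2.79, 2.79, 3.14, 3.14, 3.14, 3.14].

## Interface

Orientations are given as a unit quaternion [x, y, z, w].
In Python, from plant import telemetry, vision, ctrl gives the robot as it stands.
- The arm moves only by the tool arm_command, never from a script. Its argument "series" is one flat list of numbers, 7 for each row, row after row: the shift along the tool's x, y, z in cm, then the turn, a rotation vector about the tool's x, y, z in degrees, then the closure, from 0 (fully open) to 1 (shut). A call has 1 to 10 rows; each row is the pose to reach, as a shift and turn from the pose commanded when the call began, along the tool's axes at that moment; what a row does not reach only later rows make up. A row lasts 1/12 s, in which the tool goes at most 41.7 mm and 7.16 degrees, less where a joint would pass 70% of its speed; a pose out of reach is approached as far as the arm can. A call with a gripper value outside its range is refused whole. The fingers move at their own pace and stop on an object; "force" is the grip in N (left out, the last holds). Time passes only in rows, so rows that repeat a pose let the fingers close. It gives the time, the measured TCP pose, the force, the opening and the grip force at its end, in the units of the state.
- telemetry.get_state(): the state, without advancing time (a new reading comes with each control period).
- vision.read_camera(name): name is "side" or "top" or "wrist"; returns a dict with "color" (480x640x3 uint8, blue, green, red), "K" (3x3 intrinsics, pixels), "rvec" (rotation vector, rad) and "tvec" (3), from world to camera coordinates, as OpenCV has them; the wrist camera has in their place "T_tool_cam" (4x4, takes a point from camera to tool coordinates, whose origin is the TCP and whose axes are the flange's). Camera axes: x right, y down, z forward; pixel columns grow to the right and rows downward; lengths in m; the calibration is good to about 2 mm. A picture is of the moment at which its call begins: read the wrist's pose just before it. There is no depth.
- ctrl.sign_off(): hands the job in; it is judged then, once.
The state is a dict: "time": time; "qpos": joint angles; "dq": joint speeds; "joint_efforts": joint torques, N m; "eef_pos": TCP position; "tcp_rot": TCP orientation; "contact_force": force on the tool from outside, world axes, zero at the start; "wrist_torque": the same for the moment, N m; "opening": opening from 0.0 (shut) to 1.0 (fully open); "finger_force": force on a finger pad.
Only numpy, scipy, OpenCV 4.12 (cv2) and the standard library are available. Lean on these libraries where they do the work, as an engineer would, in place of code of your own. Each camera call takes 0.05 s, during which the arm holds its last target. There are 200 camera calls.

## Working session

There is one attempt and no reset: what is moved stays moved. The work goes in short steps, Python scripts to look and compute and a tool call to move; the robot and the scene stay as the last step left them, time stands still between calls to the robot, and variables do not carry over. Pictures are saved under pics/ and viewed, at most 10 in all, crops included, and the job is handed in when it is done.

Besides the shell and the picture viewer there is one more tool, called after ">>>" as name(argument=value, ...) on one line, values as JSON. arm_command: Moves the arm, as the interface text tells. Its arguments: {"type":"object","properties":{"series":{"type":"array","items":{"type":"number"}},"force":{"type":"number"}},"required":["series"]}

```bash
mkdir -p pics
cat > h.py <<'E'
import numpy as np, cv2
from scipy.spatial.transform import Rotation as R
from plant import telemetry, vision, ctrl
def snap(n,f):
    s=telemetry.get_state(); c=vision.read_camera(n); cv2.imwrite('pics/'+f,c['color'])
    np.savez('pics/'+f+'.npz',eef=s['eef_pos'],q=s['tcp_rot'],**c); return s,c
def load(f): return dict(np.load('pics/'+f+'.npz'))
def ray(c,u,v):
    K=np.array(c['K']); d=np.linalg.inv(K)@[u,v,1.]
    if 'T_tool_cam' in c:
        T=np.eye(4);T[:3,:3]=R.from_quat(c['q']).as_matrix();T[:3,3]=c['eef']; T=T@c['T_tool_cam']
        return T[:3,3],T[:3,:3]@d
    Rm=R.from_rotvec(np.ravel(c['rvec'])).as_matrix(); return -Rm.T@np.ravel(c['tvec']),Rm.T@d
def px(c,u,v,z):
    o,d=ray(c,u,v); return o+d*(z-o[2])/d[2]
def proj(c,P):
    P=np.atleast_2d(np.array(P,float))
    if 'T_tool_cam' in c:
        T=np.eye(4);T[:3,:3]=R.from_quat(c['q']).as_matrix();T[:3,3]=c['eef']; T=np.linalg.inv(T@c['T_tool_cam'])
        rv=cv2.Rodrigues(T[:3,:3])[0];tv=T[:3,3]
    else: rv,tv=c['rvec'],c['tvec']
    return cv2.projectPoints(P,np.array(rv,float),np.array(tv,float),np.array(c['K'],float),None)[0][:,0]
E
python3 - <<'E'
from h import *
s,c=snap('top','top0.png'); snap('side','side0.png'); s,_=snap('wrist','wr0.png')
print(s); print(ray(c,320,240)); print(c['K'])
E
```

```text
{'time': 0.1, 'qpos': array([ 1.00596614e+00,  2.87092327e-01,  1.57806542e+00,  3.10149995e-05,
        1.27859634e+00, -1.50040453e-01]), 'dq': array([ 1.12855958e-03, -1.18000087e-03, -3.39698458e-03,  4.89012265e-05,
        9.18475173e-04, -6.99496488e-04]), 'joint_efforts': array([ 9.76031479e-04, -4.07294583e+01, -2.93699902e+01, -9.13777239e-05,
        3.42964340e-03, -1.33267136e-05]), 'eef_pos': array([0.27164119, 0.61717789, 0.19195657]), 'tcp_rot': array([ 2.05915564e-01,  9.78569166e-01, -1.00721872e-03, -3.92020569e-04]), 'contact_force': array([ 0.28285875,  0.32259717, -0.28846375]), 'wrist_torque': array([ 0.0122033 , -0.05877472,  0.01375248]), 'finger_force': 0.0, 'opening': 1.004512018142536}
(array([0.48995369, 0.01056217, 0.95292985]), array([ 0.13719083,  0.00139111, -0.99066194]))
[[449.71701154   0.         320.00833077]
 [  0.         449.71701154 246.88420185]
 [  0.           0.           1.        ]]
```

View pics/top0.png

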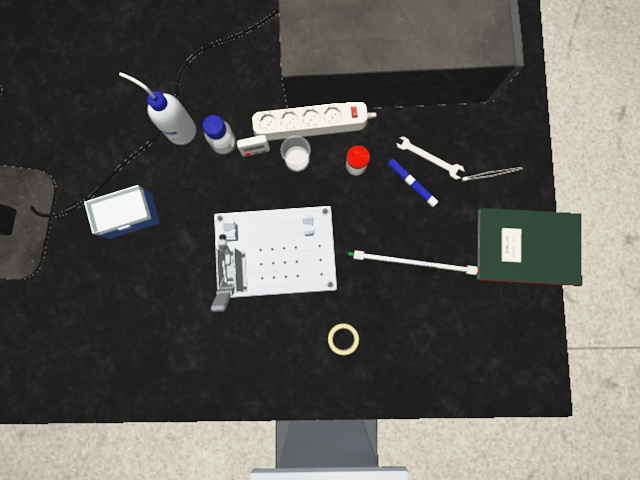

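View pics/side0.png

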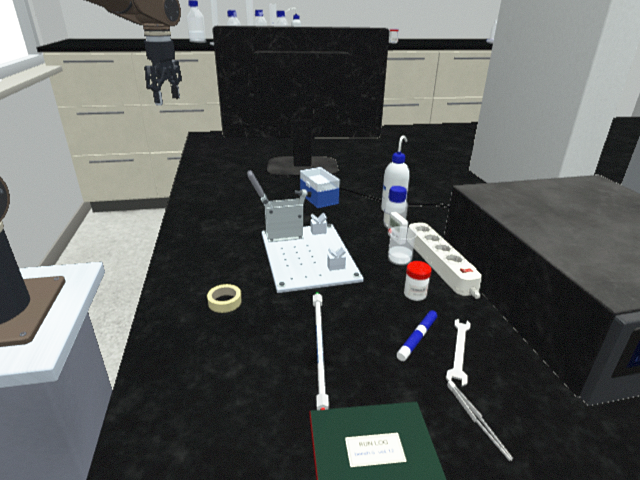

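Run:
```python
import cv2,numpy as np
a=cv2.imread('pics/top0.png')
f=cv2.resize(a[200:312,205:345],None,fx=5,fy=5,interpolation=cv2.INTER_CUBIC)
cv2.imwrite('pics/f.png',f)
f=cv2.resize(a[240:285,340:490],None,fx=5,fy=5,interpolation=cv2.INTER_CUBIC)
cv2.imwrite('pics/c.png',f)
```

```text
(no output)
```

View pics/f.png

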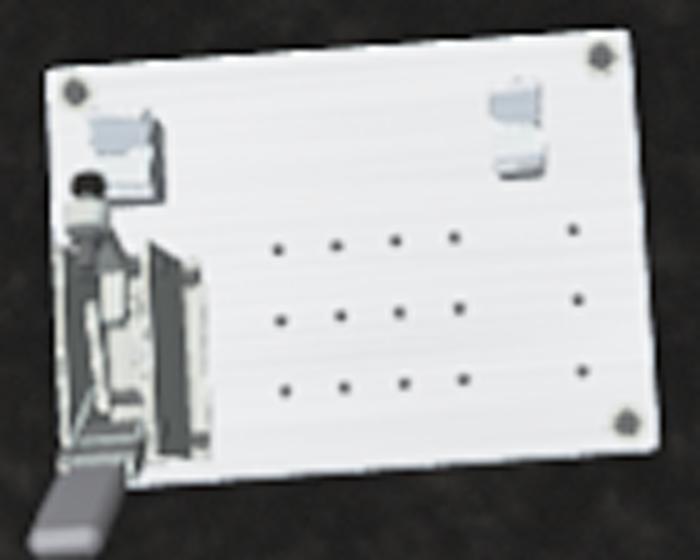

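View pics/c.png

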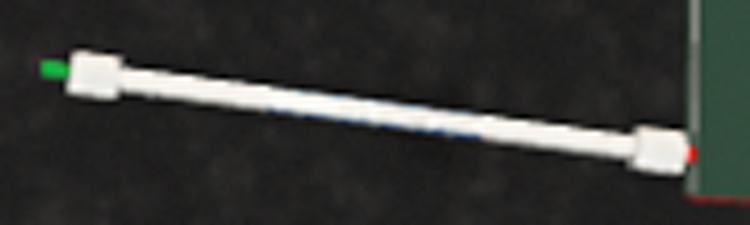

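The crops show the plate corners at (46,70), (628,32), (658,452), (66,492). The column runs from its green tip (41,68) to the red end at about (697,154), which is partly hidden at the book. Its shoulders are at (120,80) and (635,147).

```bash
cat >> h.py <<'E'
def rigid(A,B): # 2D A->B
    a=A-A.mean(0);b=B-B.mean(0); t=np.arctan2((a[:,0]*b[:,1]-a[:,1]*b[:,0]).sum(),(a*b).sum())
    M=np.array([[np.cos(t),-np.sin(t)],[np.sin(t),np.cos(t)]]); return t,B.mean(0)-M@A.mean(0),M
E
python3 - <<'E'
from h import *
c=load('top0.png')
U=lambda u,v,x0,y0:((u+.5)/5-.5+x0,(v+.5)/5-.5+y0)
P=np.array([px(c,*U(u,v,205,200),.01)[:2] for u,v in [(46,70),(628,32),(658,452),(66,492)]])
A=np.array([[45,135],[45,-115],[-135,-115],[-135,135]])/1e3
t,o,M=rigid(A,P); print('fix',t,o,'res mm',(P-(A@M.T+o))*1e3)
f=lambda x,y,z:np.r_[M@[x,y]+o,z]
for n,p in dict(seat=(0,0,.05),ctop=(-.196,.097,.092),pin=(-.116,.097,.086)).items(): print(n,f(*p))
Q=np.array([px(c,*U(u,v,340,240),.01)[:2] for u,v in [(41,68),(120,80),(635,147),(690,155)]])
print(Q); d=Q[1]-Q[2]; print('shoulder dist',np.linalg.norm(d),'mid',Q[1:3].mean(0),'yaw',np.arctan2(-d[0],d[1]))
# check saddle crop predictions
for p in [(.0145,.109,.06),(.0145,.085,.06),(-.0145,.085,.06),(.0145,-.055,.06),(-.0145,-.055,.06)]:
    print((proj(c,f(*p))-[205,200])*5)
E
```

```text
fix 0.05500970490518023 [0.6430003  0.10069702] res mm [[-0.06388078 -0.26239752]
 [-0.70596704  0.79591969]
 [ 0.19258199  0.99698825]
 [ 0.57726582 -1.53051042]]
seat [0.6430003  0.10069702 0.05      ]
ctop [0.44196353 0.18677383 0.092     ]
pin [0.52184252 0.19117239 0.086     ]
[[ 0.59165142 -0.04635643]
 [ 0.58612035 -0.07953008]
 [ 0.55498178 -0.29479682]
 [ 0.55131804 -0.31765562]]
shoulder dist 0.21750719657018963 mid [ 0.57055107 -0.18716345] yaw -0.1436546931822557
[[ 81.28281735 113.50370783]]
[[140.75035973 109.47726225]]
[[143.96277474 180.50509422]]
[[487.3224358   86.01145977]]
[[491.88819462 156.89099751]]
```

```bash
cat >> h.py <<'E'
def go(pos,yaw):
    """shift cm, turn deg in tool axes to reach pos, tool down with tool y at angle yaw (rad)"""
    s=telemetry.get_state(); r=R.from_quat(s['tcp_rot'])
    y=np.array([np.cos(yaw),np.sin(yaw),0]); z=np.array([0,0,-1.]); T=R.from_matrix(np.c_[np.cross(y,z),y,z])
    print('t',round(s['time'],2),'shift',(r.inv().apply(np.array(pos)-s['eef_pos'])*100).round(2),'turn',np.rad2deg((r.inv()*T).as_rotvec()).round(2),'F',np.round(s['contact_force'],1),'open',round(s['opening'],3))
E
python3 -c "
from h import *
go((0.43,.3,.30),-.1437);go((0.5684,-.202,.30),-.1437);go((0.5684,-.202,.12),-.1437)"
```

```text
t 0.15 shift [-27.27 -22.68 -10.75] turn [-1.000e-01  5.000e-02  7.447e+01] F [ 0.2  0.7 -0.6] open 1.003
t 0.15 shift [-60.17 -63.04 -10.69] turn [-1.000e-01  5.000e-02  7.447e+01] F [ 0.2  0.7 -0.6] open 1.003
t 0.15 shift [-60.17 -63.01   7.31] turn [-1.000e-01  5.000e-02  7.447e+01] F [ 0.2  0.7 -0.6] open 1.003
```

>>> arm_command(series=[0,0,-4,0,0,0,0,-2,-2,-8,0,0,7,0,-27,-22.5,-10.7,0,0,74.5,0,-27,-22.5,-10.7,0,0,74.5,0,-27,-22.5,-10.7,0,0,74.5,0,-27,-22.5,-10.7,0,0,74.5,0,-27,-22.5,-10.7,0,0,74.5,0,-27,-22.5,-10.7,0,0,74.5,0,-27,-22.5,-10.7,0,0,74.5,0,-27,-22.5,-10.7,0,0,74.5,0])

```text
time: 0.98
eef_pos: [0.4289, 0.3008, 0.3003]
tcp_rot: [0.697, 0.717, -0.0, 0.0]
contact_force: [-0.2, 0.3, -0.8]
opening: 1.003
finger_force: 0.0
```

```bash
python3 -c "
from h import *
print(telemetry.get_state()['eef_pos']);go((0.5684,-.202,.20),-.1437);go((0.5684,-.202,.12),-.1437)"
```

```text
[0.42887435 0.30081848 0.30027532]
t 0.98 shift [-50.64  12.57  10.04] turn [0.01 0.02 9.8 ] F [-0.2  0.3 -0.8] open 1.003
t 0.98 shift [-50.64  12.57  18.04] turn [0.01 0.02 9.8 ] F [-0.2  0.3 -0.8] open 1.003
```

>>> arm_command(series=[-32,8,0,0,0,9.8,0.4,-32,8,0,0,0,9.8,0.4,-32,8,0,0,0,9.8,0.4,-32,8,0,0,0,9.8,0.4,-32,8,0,0,0,9.8,0.4,-32,8,0,0,0,9.8,0.4,-32,8,0,0,0,9.8,0.4,-36,9,2,0,0,9.8,0.4,-40,10,4,0,0,9.8,0.4,-44,11,6,0,0,9.8,0.4])

```text
time: 1.82
eef_pos: [0.5416, -0.0929, 0.2595]
tcp_rot: [0.754, 0.657, 0.001, 0.001]
contact_force: [1.4, 1.1, -0.6]
opening: 0.599
finger_force: 0.0
```

```bash
python3 -c "
from h import *
go((0.5684,-.202,.12),-.1437)"
```

```text
t 1.82 shift [-10.43   4.12  13.96] turn [0.13 0.02 0.33] F [ 1.4  1.1 -0.6] open 0.599
```

>>> arm_command(series=[-3.5,1.4,4,0,0,0.3,0.4,-7,2.8,8,0,0,0.3,0.4,-9.5,3.9,12,0,0,0.3,0.4,-10.3,4.1,13.9,0,0,0.3,0.4,-10.3,4.1,13.9,0,0,0.3,0.4,-10.3,4.1,13.9,0,0,0.3,0.4,-10.3,4.1,13.9,0,0,0.3,0.4])

```text
time: 2.4
eef_pos: [0.5675, -0.1978, 0.1202]
tcp_rot: [0.756, 0.655, 0.0, -0.001]
contact_force: [0.7, -0.4, 0.2]
opening: 0.598
finger_force: 0.0
```

```bash
python3 -c "
from h import *
s,c=snap('wrist','w1.png');c=load('w1.png')
go((0.5684,-.202,.003),-.1437)
m=np.array([.57055,-.18716,.01]);d=np.array([np.sin(.1437),np.cos(.1437),0])
for k in (-.109,-.05,0,.05,.109): print(k,proj(c,m+k*d))"
```

```text
t 2.45 shift [-0.41  0.02 11.9 ] turn [0.12 0.02 0.1 ] F [ 0.   0.7 -0.1] open 0.601
-0.109 [[319.08453104 339.74222631]]
-0.05 [[319.29670288 270.13910012]]
0 [[319.49396264 205.42789055]]
0.05 [[319.70960726 134.68551322]]
0.109 [[319.99142263  42.23577646]]
```

View pics/w1.png

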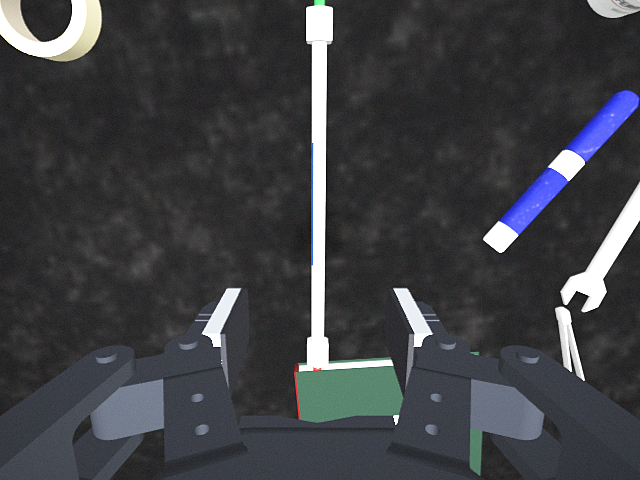

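The wrist view shows the rod at u≈318 with shoulders at v≈43 and v≈338, matching the estimate to about 1 px. The red plug tucks under the book's cover, so I'll grasp and draw the column out along its axis before lifting.

>>> arm_command(series=[-0.4,0,4,0,0,0,0.4,-0.4,0,8,0,0,0,0.4,-0.4,0,10.5,0,0,0,0.4,-0.4,0,11.8,0,0,0,0.4,-0.4,0,11.8,0,0,0,0.6,-0.4,0,11.8,0,0,0,0.8,-0.4,0,11.8,0,0,0,1,-0.4,0,11.8,0,0,0,1,-0.4,0,11.8,0,0,0,1,-0.4,0,11.8,0,0,0,1], force=60)

```text
time: 3.28
eef_pos: [0.5681, -0.2027, 0.0038]
tcp_rot: [0.756, 0.655, 0.0, 0.001]
contact_force: [0.5, 1.1, -0.2]
opening: -0.002
finger_force: 0.0
```

```bash
python3 -c "
from h import *
s,c=snap('wrist','w2.png');print(s['eef_pos'],s['opening'],s['finger_force'],c['T_tool_cam'],ctrl.grip_point_offset)"
```

```text
[ 0.56806075 -0.20271017  0.00375323] -0.0017136032138105272 0.0 [[ 4.11450806e-04 -9.64546020e-01 -2.63914393e-01  6.64158175e-02]
 [ 9.99999826e-01  5.08623541e-04 -2.99870258e-04 -2.90856146e-04]
 [ 4.23471737e-04 -2.63914224e-01  9.64546061e-01 -1.80910304e-01]
 [ 0.00000000e+00  0.00000000e+00  0.00000000e+00  1.00000000e+00]] 0.0187
```

View pics/w2.png

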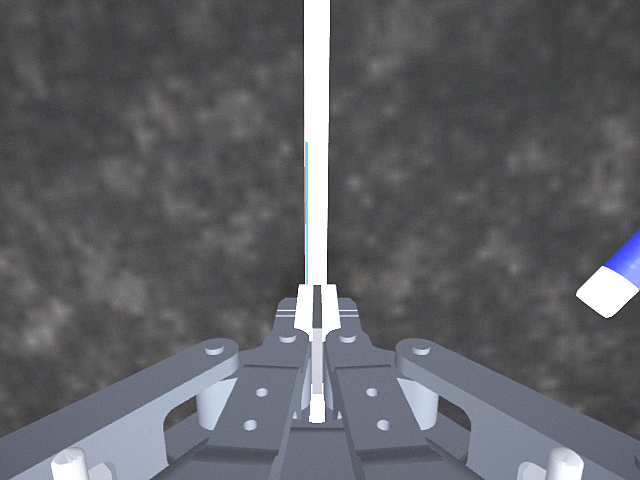

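```bash
python3 -c "
from h import *
c=load('w2.png'); r=R.from_quat(c['q'])
for z in (0,-.01,-.02,-.03):
  for x in (.011,-.011): print(z,x,proj(c,c['eef']+r.apply([x,0,z])).round(0),proj(c,c['eef']+r.apply([x,.005,z])).round(0))
a=cv2.imread('pics/w2.png')[260:440,240:400];cv2.imwrite('pics/w2c.png',cv2.resize(a,None,fx=3.3,fy=3.3,interpolation=cv2.INTER_CUBIC))
"
```

```text
0 0.011 [[317. 250.]] [[328. 250.]]
0 -0.011 [[317. 293.]] [[328. 293.]]
-0.01 0.011 [[318. 256.]] [[329. 256.]]
-0.01 -0.011 [[317. 302.]] [[328. 302.]]
-0.02 0.011 [[318. 264.]] [[329. 264.]]
-0.02 -0.011 [[317. 312.]] [[329. 312.]]
-0.03 0.011 [[318. 272.]] [[330. 272.]]
-0.03 -0.011 [[318. 322.]] [[330. 322.]]
```

View pics/w2c.png

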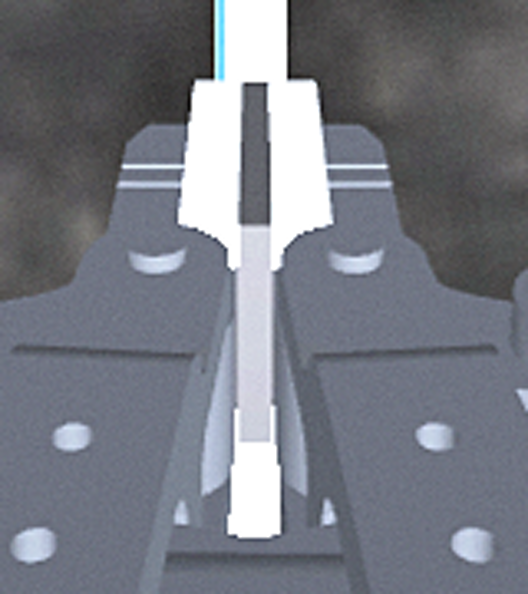

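The fingers shut fully with the rod visible beneath the pads, so they closed above it rather than on it. I'll open them, go lower by feel, and close again.

>>> arm_command(series=[0,0,0,0,0,0,0.6,0,0,0,0,0,0,0.6,0,0,0,0,0,0,0.6,0,0,0.1,0,0,0,0.6,0,0,0.2,0,0,0,0.6,0,0,0.2,0,0,0,0.6])

```text
time: 3.83
eef_pos: [0.5668, -0.2021, -0.0003]
tcp_rot: [0.756, 0.655, -0.0, -0.0]
contact_force: [0.4, 0.0, 0.5]
opening: 0.398
finger_force: 0.0
```

>>> arm_command(series=[0,0,0,0,0,0,0.8,0,0,0,0,0,0,0.8,0,0,0,0,0,0,0.88,0,0,0,0,0,0,0.88])

```text
time: 4.17
eef_pos: [0.5671, -0.2022, 0.0002]
tcp_rot: [0.756, 0.655, 0.0, 0.0]
contact_force: [0.5, -0.2, 1.1]
opening: 0.122
finger_force: 0.0
```

>>> arm_command(series=[0,0,0,0,0,0,0.95,0,0,0,0,0,0,0.95])

```text
time: 4.33
eef_pos: [0.567, -0.2022, 0.0001]
tcp_rot: [0.756, 0.655, -0.0, -0.0]
contact_force: [-0.2, 0.2, 0.6]
opening: 0.048
finger_force: 0.0
```

```bash
python3 -c "
from h import *
snap('wrist','w3.png');snap('side','s3.png');c=load('s3.png')
e=c['eef'];p=proj(c,[e,e+[0,0,.02],e+[0,0,.05]]);print(p)
u,v=p[0].astype(int)
a=cv2.imread('pics/s3.png')[v-55:v+45,u-50:u+50];b=cv2.imread('pics/w3.png')[250:400,245:395]
f=lambda i:cv2.resize(i,(400,400),interpolation=cv2.INTER_CUBIC)
cv2.imwrite('pics/m3.png',np.hstack([f(a),f(b)]))
"
```

```text
[[318.82007081 354.71355284]
 [318.98299229 345.52709756]
 [319.2360985  331.25550587]]
```

View pics/m3.png

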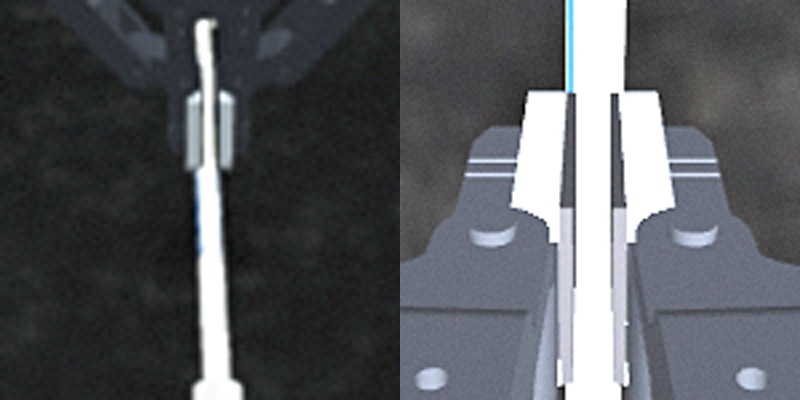

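In both views the rod passes under the pads. Their lower ends sit about 25–30 mm above where the reported TCP says they should be, so these fingers are shorter than stated. I'll open slightly and feel downward.

>>> arm_command(series=[0,0,0,0,0,0,0.7,0,0,0,0,0,0,0.7,0,0,0.3,0,0,0,0.7,0,0,0.6,0,0,0,0.7,0,0,0.9,0,0,0,0.7,0,0,0.9,0,0,0,0.7])

```text
time: 4.93
eef_pos: [0.5663, -0.2018, -0.01]
tcp_rot: [0.756, 0.655, -0.0, -0.001]
contact_force: [-0.2, 0.5, -0.3]
opening: 0.298
finger_force: 0.0
```

```bash
python3 -c "
from h import *
c=load('s3.png');e=c['eef']
for h in (0,.02,.03,.04,.05):
  p=proj(c,e+[-.0016,-.011,h])[0]; print(h,(p-[318-50,354-55])*4)
c=load('w1.png');r=R.from_quat(c['q'])
print(telemetry.get_state()['eef_pos'])
for h in (0,-.02,-.03,-.04,-.05): print(h,proj(c,c['eef']+r.apply([.011,.0255,h])))
"
```

```text
0 [204.32970703 242.73178048]
0.02 [205.00541479 205.75208358]
0.03 [205.35050408 186.8662604 ]
0.04 [205.7005557 167.708862 ]
0.05 [206.05567746 148.27398812]
[ 0.56633949 -0.20180374 -0.00997105]
0 [[372.12635635 249.61401256]]
-0.02 [[378.39771536 263.60249288]]
-0.03 [[382.09986435 271.86026256]]
-0.04 [[386.27645213 281.17628416]]
-0.05 [[391.02492318 291.76791091]]
```

>>> arm_command(series=[0,0,0.4,0,0,0,0.7,0,0,0.8,0,0,0,0.7,0,0,1.2,0,0,0,0.7,0,0,1.6,0,0,0,0.7,0,0,1.8,0,0,0,0.7,0,0,2.0,0,0,0,0.7,0,0,2.0,0,0,0,0.7])

```text
time: 5.52
eef_pos: [0.5667, -0.202, -0.0295]
tcp_rot: [0.756, 0.655, -0.0, -0.0]
contact_force: [-0.2, -0.0, 0.2]
opening: 0.299
finger_force: 0.0
```

>>> arm_command(series=[0,0,0.1,0,0,0,0.7,0,0,0.2,0,0,0,0.7,0,0,0.3,0,0,0,0.7,0,0,0.4,0,0,0,0.7,0,0,0.4,0,0,0,0.7])

```text
time: 5.93
eef_pos: [0.5669, -0.2021, -0.0331]
tcp_rot: [0.756, 0.655, -0.0, -0.0]
contact_force: [0.2, 0.3, -0.1]
opening: 0.301
finger_force: 0.0
```

>>> arm_command(series=[0,0,0.1,0,0,0,0.7,0,0,0.2,0,0,0,0.7,0,0,0.3,0,0,0,0.7,0,0,0.3,0,0,0,0.85])

```text
time: 6.27
eef_pos: [0.5669, -0.2021, -0.0361]
tcp_rot: [0.756, 0.655, -0.0, -0.0]
contact_force: [0.4, 0.2, 0.4]
opening: 0.174
finger_force: 0.0
```

>>> arm_command(series=[0,0,0,0,0,0,0.9,0,0,0,0,0,0,0.95,0,0,0,0,0,0,1,0,0,0,0,0,0,1], force=60)

```text
time: 6.6
eef_pos: [0.5671, -0.2022, -0.0359]
tcp_rot: [0.756, 0.655, 0.0, 0.0]
contact_force: [0.4, 0.8, 0.0]
opening: 0.08
finger_force: 58.6
```

Gripped at 58.6 N. Next I draw it out from under the cover, lift, and turn it to the fixture's yaw.

>>> arm_command(series=[1,0,0,0,0,0,1,2,0,-0.05,0,0,0,1,3,0,-0.1,0,0,0,1,3.5,0,-1.5,0,0,0,1,3.5,0,-4.5,0,0,0,1,3.5,0,-8,0,0,0,1,3.5,0,-11,0,0,0,1,3.5,0,-13,0,0,0,1,3.5,0,-13,0,0,0,1])

```text
time: 7.35
eef_pos: [0.576, -0.1684, 0.1014]
tcp_rot: [0.755, 0.655, 0.002, 0.006]
contact_force: [1.3, 0.2, -2.5]
opening: 0.077
finger_force: 58.8
```

```bash
python3 -c "
from h import *
print(telemetry.get_state()['finger_force']);go((.643,-.08,.095),.055);go((.643,.1007,.075),.055)"
```

```text
58.76865327358246
t 7.35 shift [9.7  5.39 0.66] turn [  0.63   0.27 -11.25] F [ 1.3  0.2 -2.5] open 0.077
t 7.35 shift [27.6   2.82  2.57] turn [  0.63   0.27 -11.25] F [ 1.3  0.2 -2.5] open 0.077
```

>>> arm_command(series=[2.5,2,0,0,0,-4,1,5,4,0,0,0,-8,1,8,5.2,0,0,0,-11.3,1,10,5.3,0,0,0,-11.3,1,10,5.3,0,0,0,-11.3,1,10,5.3,0,0,0,-11.3,1])

```text
time: 7.85
eef_pos: [0.6376, -0.0742, 0.0922]
tcp_rot: [0.686, 0.727, -0.001, -0.001]
contact_force: [-0.1, 0.4, -2.0]
opening: 0.081
finger_force: 58.9
```

```bash
python3 -c "
from h import *
go((.643,.1007,.08),.055)
s,c=snap('wrist','w4.png');c=load('w4.png')
"
```

```text
t 7.85 shift [17.43  1.55  1.23] turn [-0.19 -0.03  0.15] F [-0.1  0.4 -2. ] open 0.081
```

View pics/w4.png

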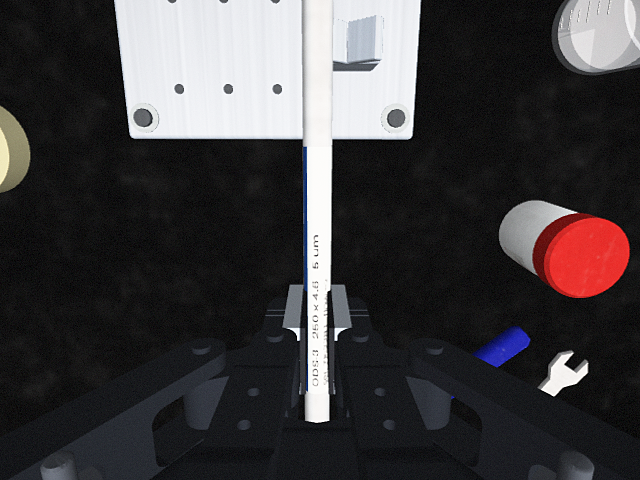

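The wrist view shows the rod held straight (u≈317) and the plate's near corners at (130,137) and (414,137). I'll use those to check the fixture pose.

```bash
python3 -c "
from h import *
c=load('w4.png')
a=px(c,130,138,.01);b=px(c,414,138,.01);print(a,b,np.linalg.norm(a-b),np.arctan2((b-a)[1],(b-a)[0]))
t=.055;M=np.array([[np.cos(t),-np.sin(t)],[np.sin(t),np.cos(t)]]);o=np.array([.643,.1007])
for p in ([-.135,-.115],[.045,-.115]): print(M@p+o)
"
```

```text
[ 0.51560792 -0.02168182  0.01      ] [ 0.69463145 -0.0112692   0.01      ] 0.17932608391384128 0.05809796360808252
[ 0.51452595 -0.02154736]
[ 0.69425377 -0.01165235]
```

>>> arm_command(series=[3,0.8,0,0,0,0,1,6,1.2,0,0,0,0,1,9,1.6,0,0,0,0,1,12,1.6,0,0,0,0,1,15,1.6,0,0,0,0,1,17,1.6,0,0,0,0,1,17.4,1.6,0,0,0,0,1,17.4,1.6,0,0,0,0,1,17.4,1.6,0,0,0,0,1])

```text
time: 8.65
eef_pos: [0.6449, 0.0973, 0.0937]
tcp_rot: [0.688, 0.726, -0.001, 0.0]
contact_force: [0.4, -0.0, -2.9]
opening: 0.082
finger_force: 58.9
```

```bash
python3 -c "
from h import *
go((.6434,.1007,.009),.056)
"
```

```text
t 8.65 shift [ 0.36 -0.12  8.47] turn [-0.04  0.05 -0.11] F [ 0.4 -0.  -2.9] open 0.082
```

```bash
python3 -c "
from h import *
s,_=snap('top','t5.png');c=load('t5.png');e=s['eef_pos'];d=np.array([-np.sin(.056),np.cos(.056),0])
a=cv2.imread('pics/t5.png').astype(int)
g=np.argwhere((a[...,1]>a[...,2]+40)&(a[...,1]>a[...,0]+40)); g=g[(g[:,1]<400)]
print(len(g),g.min(0),g.max(0),g.mean(0))
for L in (.129,.141): print(proj(c,e+[0,0,.046]+d*(L+.0154)))
v,u=g.mean(0); o,r=ray(c,u,v); p=o+r*(e[2]+.046-o[2])/r[2]; print('plug centre from TCP mm',(p-e)@d*1e3,'expect',150.4)
"
```

```text
22 [221 188] [225 193] [222.68181818 190.31818182]
[[194.59775619 223.19798444]]
[[188.06528063 223.64657459]]
plug centre from TCP mm 152.21058124500647 expect 150.4
```

>>> arm_command(series=[0.2,-0.12,1.5,0,0,0,1,0.2,-0.12,3.5,0,0,0,1,0.2,-0.12,5.5,0,0,0,1,0.2,-0.12,7,0,0,0,1,0.2,-0.12,7.8,0,0,0,1,0.2,-0.12,8.1,0,0,0,1,0.2,-0.12,8.1,0,0,0,1,0.2,-0.12,8.1,0,0,0,1], force=30)

```text
time: 9.37
eef_pos: [0.6447, 0.1001, 0.0141]
tcp_rot: [0.688, 0.726, 0.001, 0.001]
contact_force: [0.3, -0.9, -2.4]
opening: 0.076
finger_force: 58.9
```

```bash
python3 -c "
from h import *
go((.6434,.1000,.004),.056)
"
```

```text
t 9.37 shift [-0.01 -0.14  1.01] turn [ 0.09  0.01 -0.09] F [ 0.3 -0.9 -2.4] open 0.076
```

>>> arm_command(series=[0,-0.1,0.2,0,0,0,1,0,-0.12,0.4,0,0,0,1,0,-0.12,0.6,0,0,0,1,0,-0.12,0.7,0,0,0,1,0,-0.12,0.7,0,0,0,1], force=30)

```text
time: 9.78
eef_pos: [0.6424, 0.1005, 0.0059]
tcp_rot: [0.687, 0.726, -0.0, -0.0]
contact_force: [0.6, -0.9, -2.9]
opening: 0.077
finger_force: 58.9
```

>>> arm_command(series=[0,0,0.05,0,0,0,1,0,0,0.1,0,0,0,1,0,0,0.1,0,0,0,1])

```text
time: 10.03
eef_pos: [0.6428, 0.1004, 0.0052]
tcp_rot: [0.688, 0.726, 0.0, 0.0]
contact_force: [-0.0, -0.2, -2.1]
opening: 0.076
finger_force: 58.9
```

>>> arm_command(series=[0,0,0.05,0,0,0,1,0,0,0.1,0,0,0,1,0,0,0.1,0,0,0,1])

```text
time: 10.28
eef_pos: [0.6432, 0.1004, 0.0047]
tcp_rot: [0.687, 0.726, 0.0, 0.0]
contact_force: [-0.1, 0.3, -0.3]
opening: 0.078
finger_force: 59.1
```

>>> arm_command(series=[0,0,0.05,0,0,0,1,0,0,0.1,0,0,0,1,0,0,0.1,0,0,0,1])

```text
time: 10.53
eef_pos: [0.6433, 0.1004, 0.0046]
tcp_rot: [0.687, 0.726, 0.0, 0.0]
contact_force: [-2.2, -0.5, 5.4]
opening: 0.076
finger_force: 59.7
```

Contact is felt at about 7 N. I'll release so the column settles in the vees, then regrip lightly and slide.

>>> arm_command(series=[0,0,-0.05,0,0,0,0.9,0,0,-0.05,0,0,0,0.8,0,0,-0.05,0,0,0,0.8,0,0,-0.05,0,0,0,0.9,0,0,-0.05,0,0,0,1,0,0,-0.05,0,0,0,1,0,0,-0.05,0,0,0,1], force=20)

```text
time: 11.12
eef_pos: [0.6431, 0.1004, 0.0035]
tcp_rot: [0.688, 0.726, 0.0, 0.0]
contact_force: [2.5, 0.2, -1.7]
opening: 0.101
finger_force: 20.0
```

>>> arm_command(series=[-0.2,0,0,0,0,0,1,-0.4,0,0,0,0,0,1,-0.6,0,0,0,0,0,1,-0.8,0,0,0,0,0,1,-0.8,0,0,0,0,0,1])

```text
time: 11.53
eef_pos: [0.6432, 0.092, 0.0038]
tcp_rot: [0.688, 0.726, 0.0, 0.0]
contact_force: [1.0, 1.6, 0.7]
opening: 0.098
finger_force: 20.1
```

```bash
cat > chk.py <<'E'
from h import *
import sys
s,_=snap('top',sys.argv[1]);c=load(sys.argv[1]);e=s['eef_pos'];t=.056;d=np.array([-np.sin(t),np.cos(t),0])
a=cv2.imread('pics/'+sys.argv[1]).astype(int)
g=np.argwhere((a[...,1]>a[...,2]+40)&(a[...,1]>a[...,0]+40)); g=g[(g[:,1]<400)]
v,u=g.mean(0); p=px(c,u,v,.05); o=np.array([.6432,.1007,.05]); q=p-o
print(len(g),'plug mean fixture y',q@d*1e3,'seated 135; x',q@[np.cos(t),np.sin(t),0]*1e3,'TCP',e,s['contact_force'])
E
python3 chk.py t6.png
```

```text
20 plug mean fixture y 144.37677801425357 seated 135; x 0.5736418590051179 TCP [0.64322262 0.09201514 0.00376265] [0.99576062 1.6341293  0.71951365]
```

>>> arm_command(series=[-0.15,0,0,0,0,0,1,-0.3,0,0,0,0,0,1,-0.45,0,0,0,0,0,1,-0.5,0,0,0,0,0,1,-0.5,0,0,0,0,0,1])

```text
time: 12.0
eef_pos: [0.6435, 0.0872, 0.0037]
tcp_rot: [0.688, 0.726, 0.0, 0.0]
contact_force: [2.5, 1.7, -0.5]
opening: 0.107
finger_force: 20.1
```

>>> arm_command(series=[-0.08,0,0,0,0,0,1,-0.15,0,0,0,0,0,1,-0.15,0,0,0,0,0,1])

```text
time: 12.25
eef_pos: [0.6436, 0.0859, 0.0038]
tcp_rot: [0.687, 0.726, 0.0, 0.0]
contact_force: [2.5, 1.7, 0.4]
opening: 0.102
finger_force: 20.1
```

>>> arm_command(series=[-0.08,0,0,0,0,0,1,-0.15,0,0,0,0,0,1,-0.15,0,0,0,0,0,1])

```text
time: 12.5
eef_pos: [0.6436, 0.0848, 0.0037]
tcp_rot: [0.688, 0.726, 0.0, -0.0]
contact_force: [3.2, 4.0, -0.5]
opening: 0.096
finger_force: 20.2
```

>>> arm_command(series=[-0.06,0,0,0,0,0,1,-0.12,0,0,0,0,0,1,-0.12,0,0,0,0,0,1])

```text
time: 12.75
eef_pos: [0.6436, 0.0848, 0.0037]
tcp_rot: [0.688, 0.726, 0.001, -0.001]
contact_force: [2.8, 6.3, 1.1]
opening: 0.1
finger_force: 20.2
```

>>> arm_command(series=[-0.06,0,0,0,0,0,1,-0.12,0,0,0,0,0,1,-0.12,0,0,0,0,0,1])

```text
time: 13.0
eef_pos: [0.6436, 0.0848, 0.0037]
tcp_rot: [0.688, 0.726, 0.002, -0.001]
contact_force: [2.5, 9.3, 0.7]
opening: 0.104
finger_force: 20.2
```

```bash
python3 chk.py t7.png
```

```text
16 plug mean fixture y 136.86569716353216 seated 135; x 0.7204734630926893 TCP [0.64358557 0.084846   0.00369155] [2.47298877 9.29346816 0.6568156 ]
```

The force rose from 4 to 9 N with no motion, so the collar is butted. I'll ease off, release and lift away.

>>> arm_command(series=[0.1,0,0,0,0,0,1,0.2,0,0,0,0,0,1,0.2,0,0,0,0,0,0.85,0.2,0,0,0,0,0,0.7,0.2,0,0,0,0,0,0.6,0.2,0,-0.5,0,0,0,0.6,0.2,0,-2,0,0,0,0.6,0.2,0,-5,0,0,0,0.6,0.2,0,-9,0,0,0,0.6,0.2,0,-13,0,0,0,0.6])

```text
time: 13.88
eef_pos: [0.6425, 0.0837, 0.1352]
tcp_rot: [0.688, 0.726, -0.001, -0.001]
contact_force: [1.0, 0.8, -0.3]
opening: 0.4
finger_force: 0.0
```

```bash
cat > lev.py <<'E'
from h import *
t=.056;o=np.array([.6432,.1007]);M=np.array([[np.cos(t),-np.sin(t)],[np.sin(t),np.cos(t)]])
def fx(x,y,z): return np.r_[M@[x,y]+o,z]
def tcp(phi,r=.075,h=.008,L=.040):
    return -.116-r*np.cos(phi)+.006*np.sin(phi)+h, .097, .086+r*np.sin(phi)+.006*np.cos(phi)-L
E
python3 chk.py t8.png; python3 -c "
from lev import *
s,_=snap('wrist','w8.png'); c=load('w8.png')
e=s['eef_pos'];print('tcp fixture',M.T@(e[:2]-o),e[2])
go(fx(-.11,.097,.155),t)
for p in (1.1,.9,.7,.5,.3,.2,.1,0): print(p,np.round(np.array(tcp(p))*100,2))
pts=[fx(0,.109,.05),fx(0,.129,.05),fx(0,0,.05),fx(*(-.116-.09*np.cos(1.1),.097,.086+.09*np.sin(1.1)))]
print(proj(c,pts))
"
```

```text
0 plug mean fixture y nan seated 135; x nan TCP [0.64254933 0.08367798 0.13516276] [ 0.96112636  0.76782751 -0.2565218 ]
tcp fixture [ 0.00469863 -0.01722288] 0.14718476872848582
t 13.98 shift [ 11.42 -11.53  -1.2 ] turn [ 1.03  0.1  -0.07] F [ 0.2 -0.4  0.2] open 0.396
1.1 [-13.67   9.7   11.56]
0.9 [-14.99   9.7   10.85]
0.7 [-16.15   9.7    9.89]
0.5 [-17.09   9.7    8.72]
0.3 [-17.79   9.7    7.39]
0.2 [-18.03   9.7    6.68]
0.1 [-18.2    9.7    5.95]
0 [-18.3   9.7   5.2]
[[ 307.26310751   26.70494424]
 [ 307.03773004   -9.48171104]
 [ 308.34180107  199.90021623]
 [-145.68245375  -15.32551703]]chk.py:6: RuntimeWarning: Mean of empty slice.
  v,u=g.mean(0); p=px(c,u,v,.05); o=np.array([.6432,.1007,.05]); q=p-o
  ret = um.true_divide(
```

View pics/w8.png

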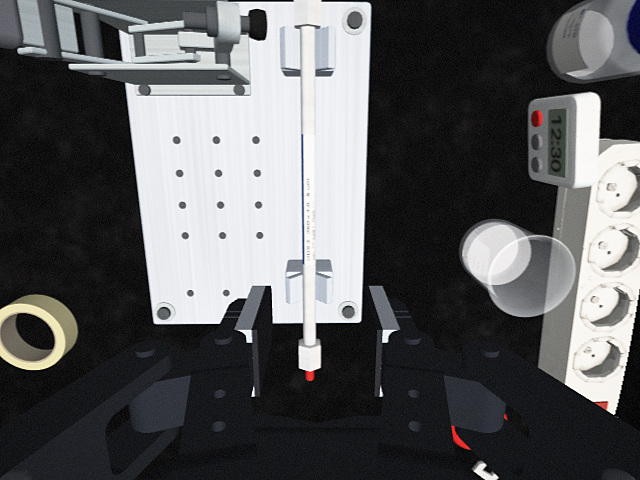

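Tenth and last picture: the column lies in both vees. Its shoulder is at v≈26 against the saddle's outer edge, where the seated shoulder projects (v≈27). Next I shut the fingers and move above the handle.

>>> arm_command(series=[0,0,-3,0,0,0,1,2,-2,-3.5,0,0,0,1,4,-4,-3.5,0,0,0,1,6,-6,-3.5,0,0,0,1,8,-8,-3.5,0,0,0,1,10,-10,-3.5,0,0,0,1,11.4,-11.5,-3.5,0,0,0,1,11.4,-11.5,-3.5,0,0,0,1,11.4,-11.5,-3.5,0,0,0,1,11.4,-11.5,-3.5,0,0,0,1])

```text
time: 14.82
eef_pos: [0.5232, 0.1911, 0.1695]
tcp_rot: [0.688, 0.726, 0.0, 0.001]
contact_force: [-0.0, 0.9, -0.0]
opening: 0.001
finger_force: 0.0
```

```bash
cat > st.py <<'E'
from lev import *
s=telemetry.get_state();e=s['eef_pos'];print('t',s['time'],'fix cm',(M.T@(e[:2]-o)*100).round(2),(e[2]*100).round(2),'F fix',M.T@s['contact_force'][:2],s['contact_force'][2],R.from_quat(s['tcp_rot']).as_matrix()[:,2].round(3),'op',s['opening'])
E
python3 st.py
```

```text
t 14.8167 fix cm [-11.48   9.7 ] 16.95 F fix [0.03536941 0.86801457] -0.009330619958879006 [ 0.002 -0.    -1.   ] op 0.0008595533449013688
```

>>> arm_command(series=[0,0,2.5,0,0,0,1,0,0,4.5,0,0,0,1,0,-0.8,5,0,0,0,1,0,-1.5,5.2,0,0,0,1,0,-2.2,5.4,0,0,0,1,0,-2.9,5.8,0,0,0,1,0,-3.5,6.1,0,0,0,1,0,-3.5,6.1,0,0,0,1])

```text
time: 15.48
eef_pos: [0.4858, 0.1895, 0.1075]
tcp_rot: [0.687, 0.726, -0.001, -0.001]
contact_force: [1.0, 0.9, -0.2]
opening: -0.001
finger_force: 0.0
```

```bash
python3 st.py
```

```text
t 15.4833 fix cm [-15.22   9.75] 10.75 F fix [1.02743885 0.82699459] -0.2230651659343688 [-0.002 -0.    -1.   ] op -0.0007496686131494193
```

>>> arm_command(series=[0,-0.5,0.4,0,0,0,1,0,-0.95,0.85,0,0,0,1,0,-1.4,1.4,0,0,0,1,0,-1.85,2,0,0,0,1,0,-1.85,2,0,0,0,1])

```text
time: 15.9
eef_pos: [0.4666, 0.1884, 0.0855]
tcp_rot: [0.687, 0.726, -0.002, -0.001]
contact_force: [-0.1, -0.5, -0.5]
opening: -0.001
finger_force: 0.0
```

```bash
python3 st.py
```

```text
t 15.9 fix cm [-17.14   9.75] 8.55 F fix [-0.08472677 -0.47906742] -0.5113031701004666 [-0.004 -0.001 -1.   ] op -0.0005601055883276353
```

>>> arm_command(series=[0,-0.3,0.5,0,0,0,1,0,-0.55,0.9,0,0,0,1,0,-0.7,1.2,0,0,0,1,0,-0.7,1.2,0,0,0,1])

```text
time: 16.23
eef_pos: [0.4618, 0.1882, 0.0751]
tcp_rot: [0.687, 0.726, -0.0, -0.0]
contact_force: [0.7, -0.0, 1.1]
opening: -0.001
finger_force: 0.4
```

>>> arm_command(series=[0,-0.1,0.2,0,0,0,1,0,-0.2,0.4,0,0,0,1,0,-0.2,0.4,0,0,0,1])

```text
time: 16.48
eef_pos: [0.4609, 0.1882, 0.0725]
tcp_rot: [0.687, 0.726, 0.001, 0.001]
contact_force: [1.1, -0.7, 3.5]
opening: -0.001
finger_force: 1.9
```

```bash
python3 st.py
```

```text
t 16.4833 fix cm [-17.71   9.76] 7.25 F fix [ 1.02069933 -0.72842364] 3.4895097654424037 [ 0.002  0.    -1.   ] op -0.0009649581907893586
```

The push is growing (3.5 N), so the pad is touching. I'll continue in small steps.

>>> arm_command(series=[0,-0.05,0.15,0,0,0,1,0,-0.1,0.3,0,0,0,1,0,-0.15,0.45,0,0,0,1,0,-0.15,0.6,0,0,0,1,0,-0.15,0.6,0,0,0,1])

```text
time: 16.9
eef_pos: [0.459, 0.1881, 0.0669]
tcp_rot: [0.687, 0.726, 0.0, 0.0]
contact_force: [-1.9, -1.2, 7.5]
opening: -0.004
finger_force: 3.6
```

>>> arm_command(series=[0,0,0.15,0,0,0,1,0,0,0.3,0,0,0,1,0,0,0.3,0,0,0,1])

```text
time: 17.15
eef_pos: [0.4578, 0.188, 0.063]
tcp_rot: [0.687, 0.726, -0.001, -0.001]
contact_force: [-3.4, -0.2, 5.7]
opening: 0.003
finger_force: 2.6
```

>>> arm_command(series=[0,0,0.15,0,0,0,1,0,0,0.3,0,0,0,1,0,0,0.3,0,0,0,1])

```text
time: 17.4
eef_pos: [0.4578, 0.188, 0.059]
tcp_rot: [0.687, 0.726, -0.001, -0.0]
contact_force: [-0.0, -0.8, -0.2]
opening: 0.001
finger_force: 0.2
```

The force has dropped to zero, so it is past the dead point. Now I feel for the stop.

>>> arm_command(series=[0,0,0.1,0,0,0,1,0,0,0.2,0,0,0,1,0,0,0.2,0,0,0,1])

```text
time: 17.65
eef_pos: [0.4582, 0.188, 0.057]
tcp_rot: [0.687, 0.726, -0.0, -0.0]
contact_force: [-1.1, -0.9, 0.3]
opening: 0.001
finger_force: 0.0
```

>>> arm_command(series=[0,0,0.1,0,0,0,1,0,0,0.15,0,0,0,1,0,0,0.15,0,0,0,1])

```text
time: 17.9
eef_pos: [0.4586, 0.188, 0.0563]
tcp_rot: [0.687, 0.726, -0.0, -0.0]
contact_force: [0.0, -0.4, 2.1]
opening: 0.004
finger_force: 1.1
```

>>> arm_command(series=[0,0,0.1,0,0,0,1,0,0,0.15,0,0,0,1,0,0,0.15,0,0,0,1])

```text
time: 18.15
eef_pos: [0.4586, 0.1881, 0.0562]
tcp_rot: [0.687, 0.726, -0.0, -0.0]
contact_force: [-4.1, -0.2, 10.2]
opening: -0.001
finger_force: 4.8
```

>>> arm_command(series=[0,0,0.08,0,0,0,1,0,0,0.12,0,0,0,1,0,0,0.12,0,0,0,1])

```text
time: 18.4
eef_pos: [0.4587, 0.1881, 0.056]
tcp_rot: [0.687, 0.726, -0.001, -0.0]
contact_force: [-7.0, -0.7, 15.1]
opening: -0.002
finger_force: 7.6
```

>>> arm_command(series=[0,0,-0.3,0,0,0,1,0,0,-1,0,0,0,1,0,0,-4,0,0,0,1,0,0,-8,0,0,0,1,0,0,-11,0,0,0,1,0,0,-11,0,0,0,1,0,0,-11,0,0,0,1,0,0,-11,0,0,0,1])

```text
time: 19.07
eef_pos: [0.458, 0.1879, 0.1627]
tcp_rot: [0.687, 0.726, -0.0, -0.0]
contact_force: [0.4, 0.0, 0.5]
opening: -0.002
finger_force: 0.0
```

```bash
python3 -c "
from lev import *
s,_=snap('side','s9.png'); c=load('s9.png'); a=cv2.imread('pics/s0.png' if 0 else 'pics/side0.png').astype(int); b=cv2.imread('pics/s9.png').astype(int)
# handle tip region: was raised at open pose, should now be background
f=lambda phi,r:fx(-.116-r*np.cos(phi),.097,.086+r*np.sin(phi))
for phi in (1.1,.5,.25,0):
  for r in (.06,.09):
    u,v=proj(c,f(phi,r))[0].round().astype(int); print(phi,r,u,v,'before',a[v,u],'now',b[v,u])
print(s['contact_force'],s['eef_pos'])"; python3 chk.py t9.png
```

```text
1.1 0.06 256 187 before [102  98  92] now [29 24 25]
1.1 0.09 249 176 before [106 100  97] now [30 33 30]
0.5 0.06 245 198 before [24 24 23] now [30 28 28]
0.5 0.09 233 193 before [29 27 25] now [24 26 23]
0.25 0.06 243 204 before [30 30 28] now [27 27 22]
0.25 0.09 230 202 before [21 22 22] now [33 28 27]
0 0.06 243 210 before [25 28 23] now [160 153 146]
0 0.09 229 211 before [32 31 28] now [151 144 139]
[0.43462578 0.02381149 0.47871758] [0.45802939 0.18791998 0.16265527]
15 plug mean fixture y 136.7288059750801 seated 135; x 0.9687431311181235 TCP [0.45743062 0.18782909 0.16174332] [-0.5794722   0.52103374  0.092325  ]
```

The handle now shows level (φ≈0) after I withdrew, and the column's green plug is where it was. The robot touches nothing, so I'm handing in.

```bash
python3 -c "
from plant import ctrl
print(ctrl.sign_off())"
```

```text
the job is handed in; nothing more can be done
None
```

The column is in both vees with its collar butted against the clamp-side saddle. The clamp handle is past its dead point and on its stop, with a peak push of about 17 N. I handed the job in at about 19 s; the sign-off returned no verdict, and I did not measure the pad force or re-check the bystanders.

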